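# Blow off the carved printing block at the bench-mounted air gun

### The arm

A 7-joint arm with a two-finger parallel gripper is mounted at the origin on the work surface. World frame = base frame: x ahead of the robot, y to its left, z up, the work surface at z = 0. Lengths are in m, angles in rad, forces in N, time in s.
With the tool pointing down it reaches from about 0.4 to 0.85 m from the base axis. Payload 10.4 kg.
Tool frame: the origin (TCP) lies midway between the tips of the shut fingers; the grasp point (between the pads) lies 19 mm behind it; z points along the fingers, y is the direction in which the jaws open and shut (so a half turn about z gives the same grasp; the last joint's range is limited). The gripper opens to 85 mm and grips with 20 to 120 N. Pads are 22 mm wide; open, the fingers measure 114 mm over their backs; the gripper's body (76 mm by 85 mm) begins 54 mm behind the grasp point. The pads swing forward as they close: fully open they stand 13 mm farther back than shut.
Start: joints at [-1.305, 0.332, -0.065, 1.46, 0.022, 1.35, -0.088], TCP at [0.178, 0.599, 0.231] pointing down, gripper open.
Joint ranges: [-2.6, 2.6], [-0.5, 2.12], [-1.47, 1.34], [0.16, 2.42], [-1.27, 4.41], [0.06, 2.06], [-2.6, 2.6]. Speed limits (rad/s): [2.22, 2.22, 2.79, 2.79, 3.14, 3.14, 3.14].

### API

Orientations are given as a unit quaternion [x, y, z, w].
In Python, from workcell import manip, camera, camera_info, workorder, nets gives the robot as it stands.
- The arm moves only by the tool apply_moves, never from a script. Its argument "commands" is a list of rows, each a list of 5 numbers: the shift along the tool's x, y, z in m, then the turn about the tool's z in degrees, then the gripper command: -1 is fully open, 1 is shut, values between are in proportion. A call has 1 to 5 rows; each row shifts and turns the pose as measured when the row begins, along the tool's axes as they then stand; what a row does not reach is not made up. A row lasts 1/12 s, in which the tool goes at most 41.7 mm and 7.16 degrees, less where a joint would pass 70% of its speed; a pose out of reach is approached as far as the arm can. A call is refused whole if a number of a shift passes 0.0417 or a number of a turn 7.16, either way. A call with a gripper value outside its range is refused whole. The fingers move at their own pace and stop on an object; "squeeze" is the grip in N (left out, the last holds). Time passes only in rows, so rows that do not move let the fingers close. It gives the time, the measured TCP pose, the force and the opening at its end, in the units of the state.
- manip.get_obs(): the state, without advancing time (a new reading comes with each control period).
- camera(name): name is "scene" or "top"; returns (picture, depth): 480x640x3 uint8, red, green, blue; 480x640 float32, m along the optical axis (not along the pixel's ray), 0 where there is no reading.
- camera_info(name): a dict with "camera_matrix" (3x3 intrinsics, pixels), "xyz" and "rotation" of the camera in the world. Camera axes: x right, y down, z forward; pixel columns grow to the right and rows downward; lengths in m; the calibration is good to about 2 mm. A picture is of the moment at which its call begins. camera_info takes no time and is no camera call.
- workorder.hand_in(): hands the job in, once; it reports no verdict.
Trained networks look in the newest picture that a camera, given by its name, has taken for a name from the list of things; names that differ only in an ending like _2 or _b are one class to them, and where a whole thing is asked for, a point or a joint stands for the part that bears it (a point fixed in the world has none). Each returns a list of dicts, best first, with "conf" (0 to 1); they miss things now and then, are a little off and sometimes report something else, mostly with a low value. They report only what shows in the picture. A call takes as long as a camera call. They do not tell look-alikes from the thing itself.
- nets.look_for(camera, thing): "rect" ([left, top, width, height] in pixels, round what is visible of it).
- nets.place_of(camera, thing): "xy" ([column, row] in pixels: a listed point, or the origin of a listed thing).
The state is a dict: "clock": time; "joint_pos": joint angles; "joint_velocities": joint speeds; "tau": joint torques, N m; "position": TCP position; "ee_rot": TCP orientation; "ft_force": force on the tool from outside, world axes, zero at the start; "torque": the same for the moment, N m; "grip_width": opening from 0.0 (shut) to 1.0 (fully open).
Only numpy, scipy, OpenCV 4.12 (cv2) and the standard library are available. Lean on these libraries where they do the work, as an engineer would, in place of code of your own. Each camera call takes 0.05 s, during which the arm holds its last target. There are 200 camera calls.

### The job

Take the oblong carved block out of the block tray and lower it gently, carved face still up and not dropped, onto the cork bed in front of the air gun's nozzle, lengthwise between the two fences and covering the bed evenly. Only when it lies there released, squeeze the gun's trigger all the way towards the grip, hold it for about a second and let it spring fully back. Leave the block on the bed, and leave the other two blocks and the bottle, jar, tin and ink roller where they are.

Things in the scene. Friction and masses are not known exactly. Their poses are not given: they have to be found in the camera images.
- stand: Fixed air blow-gun station, left or right, yaw varies. Base 110 (x) by 275 (y, -135 to +140) by 10 mm, origin at its underside. Gun upside down along y, blowing to +y: body 24 mm thick, axis 50 mm up, y -120 to -22; nozzle tube on to y=+42. Black grip stands up at x=0, y=-105, 22 (x) by 24 (y) mm, top 153 mm up, brass stub to 163. Trigger on its +y side. Bed at y=+90.
- bed (a point): Centre of the cork bed's top, 14 mm up; axes as the station's. Bed 44 (x) by 64 mm (y). Fences across both ends, as wide as bed and block (44 mm), 8 mm thick, inner faces at y=-36 and +36 mm, rising 42 mm above the bed, higher than the block; the gun-side one is two posts with a gap for the air. Both x sides are open: base goes on flat 33 mm beyond the bed, 4 mm lower.
- grip (a point): Point in the middle of the gun's upright black grip, 118 mm above the bench, a good height to pinch grip and trigger together from above; axes as the station's. Grip faces are 12 mm from it in -y and +y.
- trigger_pad (a point): Middle of the outer (+y) face of the steel trigger, 118 mm up at rest; 36 mm from the grip point in +y at rest, so grip and trigger measure 48 mm across. The trigger is 13 mm wide (x), 8 mm thick, its top 138 mm up, its hinge 66 mm up below it.
- trigger (a joint): Trigger angle in rad: 0 sprung out (at rest), 0.26 fully squeezed against its stop (then about 34 mm across grip and trigger). Needs about 5 to 12 N at the pad.
- tray: Fixed wooden block tray, position and yaw vary, it may be left or right: floor 150 (x) by 180 (y) by 6 mm, origin at its underside. Four upright walls 6 mm thick along x, to 42 mm above the bench, make three lanes 52 mm wide centred at y=-58, 0 and +58 mm; the lanes are open at both x ends.
- oblong_block: The block to blow off: cork-brown board with a grey carved top, 66 long (x) by 44 wide (y) by 30 mm high, about 80 g, origin at centre of underside. Starts in one of the three lanes, lying lengthwise along it, its sides 4 mm from the walls and its top 6 mm below theirs, so only its ends are free to grip there.
- square_block: Other block in the tray, 44 by 44 by 30 mm, same materials, origin under its centre. Leave alone.
- round_block: Other block in the tray, round, 44 mm in diameter, 30 mm high, same materials, origin under its centre. Leave alone.
- bottle: White bottle, 56 mm in diameter, 150 mm tall, origin under its centre; stands loose between tray and station, nearer to or further from the robot. Leave alone.
- jar: Small ink jar, 50 mm in diameter, 45 mm tall, origin under its centre, loose, between tray and station. Leave alone.
- tin: Ink tin, 68 mm in diameter, 50 mm tall, origin under its centre, loose, beside the station on its +x side. Leave alone.
- brayer: Ink roller lying beyond the tray's +x end: roller 38 mm in diameter and 90 mm long along y at its origin, handle out along +x to 123 mm; total 102 mm wide, 40 mm high. Leave alone.
Mind the look-alikes: they are no part of the job. Leave any blue, green or yellow look-alike of the oblong_block alone.

How it is judged:
By the outcome, as a careful person would: the job done as asked, in the order asked, and still so for the second after the job is handed in, with the robot touching nothing.
It also fails if it takes over 67 s, if anything falls off the work surface, if the arm or the gripper's body presses on something with over 40 N, if the wrist force passes 120 N, or if a joint passes its speed limit or range.

## Working session

There is one attempt and no reset: what is moved stays moved. The work goes in short steps, Python scripts to look and compute and a tool call to move; the robot and the scene stay as the last step left them, time stands still between calls to the robot, and variables do not carry over. Pictures are saved under pics/ and viewed, about 8 in all and at most 12, crops included, and the job is handed in when it is done.

Besides the shell and the picture viewer there is one more tool, called after "Emit:" in YAML: its name, and indented under it one key for each argument. apply_moves: Moves the arm, as the interface text tells. Its arguments: {"type":"object","properties":{"commands":{"type":"array","items":{"type":"array","items":{"type":"number"}}},"squeeze":{"type":"number"}},"required":["commands"]}

```bash
mkdir -p pics; cat > h.py <<'E'
import numpy as np, cv2
from scipy.spatial.transform import Rotation as R
from workcell import manip, camera, camera_info, workorder, nets
def cam(n):
    i=camera_info(n); return np.array(i["camera_matrix"]),np.array(i["xyz"]),np.array(i["rotation"])
def atz(n,uv,z):
    K,t,r=cam(n); d=r@np.linalg.solve(K,[uv[0],uv[1],1]); return t+d*(z-t[2])/d[2]
def cloud(n,dep):
    K,t,r=cam(n); v,u=np.mgrid[0:480,0:640]; 
    p=np.stack([(u-K[0,2])/K[0,0]*dep,(v-K[1,2])/K[1,1]*dep,dep],-1); return p@r.T+t
def save(n,f):
    p,d=camera(n); cv2.imwrite('pics/'+f,p[:,:,::-1]); return p,d
E
python3 - <<'E'
from h import *
print(manip.get_obs())
for n in("top","scene"):
    p,d=save(n,n+'1.png'); np.savez('/tmp/'+n,p=p,d=d); print(n,camera_info(n))
    for t in "stand bed grip trigger_pad tray oblong_block square_block round_block bottle jar tin brayer".split():
        print(t,[(np.round(x['xy']),round(x['conf'],2)) for x in nets.place_of(n,t)])
E
```

```text
{'clock': 0.0, 'joint_pos': array([-1.30458852,  0.33286091, -0.06470235,  1.46094095,  0.0215719 ,
        1.34984812, -0.08849379]), 'joint_velocities': array([ 5.32372121e-06, -8.38437817e-05, -1.18875436e-03, -1.01347998e-03,
        9.88849218e-05, -1.92177321e-03, -7.98147531e-04]), 'tau': array([-1.88822819e-04, -6.25454378e+01,  4.89865593e-02, -3.91593647e+01,
        1.61269022e-02,  1.01030371e-02, -1.20746540e-05]), 'position': array([0.17789726, 0.59877321, 0.23052292]), 'ee_rot': array([ 1.43891036e-01,  9.89593303e-01, -6.76769834e-04, -8.15631774e-05]), 'ft_force': array([-0.52950782,  0.32894619,  0.64140824]), 'torque': array([ 0.04816854, -0.06211778,  0.03712902]), 'grip_width': 0.9992238060910065}
top {'camera_matrix': array([[590.7976158 ,   0.        , 316.32527447],
       [  0.        , 590.7976158 , 236.06357479],
       [  0.        ,   0.        ,   1.        ]]), 'xyz': array([0.41748996, 0.02439439, 1.37988115]), 'rotation': array([ 0.70670252, -0.70593057,  0.03168855, -0.03506308])}
stand [(array([435., 242.]), 0.78)]
bed [(array([396., 244.]), 0.64)]

[... 954 characters left out ...]
array([408., 359.]), 0.17)]
bed [(array([277., 223.]), 0.63), (array([210., 162.]), 0.5), (array([269., 318.]), 0.47)]
grip [(array([210., 162.]), 0.74)]
trigger_pad [(array([424., 308.]), 0.71), (array([274., 318.]), 0.64), (array([221., 169.]), 0.5)]
tray [(array([423., 306.]), 0.7)]
oblong_block [(array([468., 389.]), 0.93), (array([342., 335.]), 0.84), (array([248., 215.]), 0.72), (array([436., 244.]), 0.71), (array([395., 298.]), 0.65)]
square_block [(array([420., 309.]), 0.92), (array([348., 239.]), 0.55)]
round_block [(array([448., 310.]), 0.83)]
bottle [(array([270., 319.]), 0.77)]
jar [(array([346., 237.]), 0.7)]
tin [(array([232., 240.]), 0.94)]
brayer [(array([410., 359.]), 0.91)]
```

View pics/top1.png

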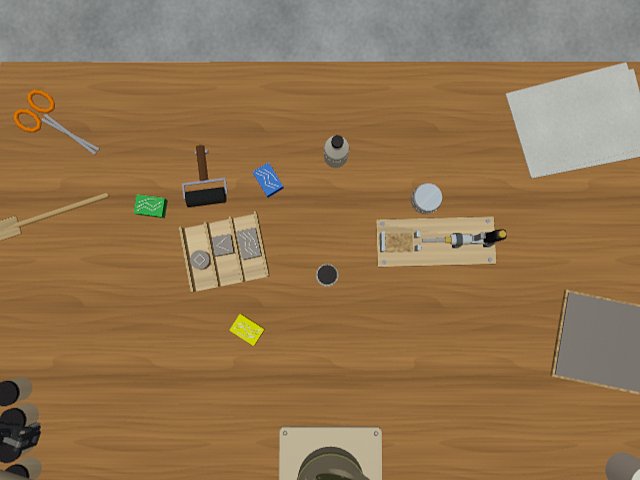

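View pics/scene1.png

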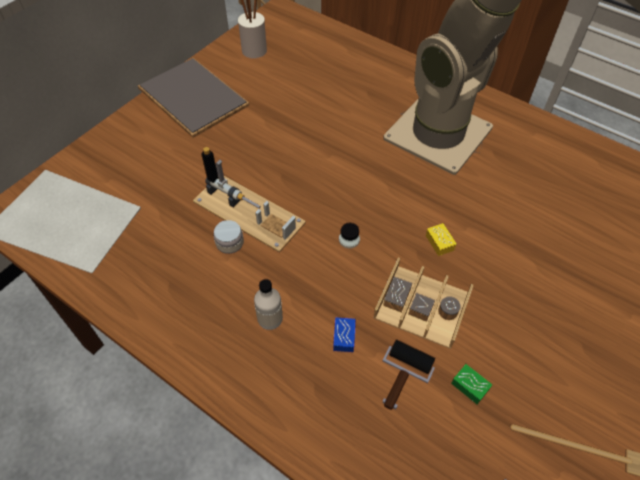

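The top view shows the tray at about (225,253), with the oblong block in its right lane at (250,243). The station is at (437,242), nozzle pointing left, bed at (400,242) and grip at (494,236). The blue, green and yellow look-alikes lie outside the tray. The scene view agrees.

```bash
sed -i 's/np.array(i\["rotation"\])/R.from_quat(i["rotation"]).as_matrix()/' h.py
python3 - <<'E'
from h import *
D=np.load('/tmp/top.npz'); p,d=D['p'],D['d']; C=cloud('top',d); z=C[...,2]
print('bench z',np.median(z[300:400,350:500]), z[300:400,350:500].std())
def rect(name,m,box):
    l,t,r,b=box; mm=np.zeros_like(m); mm[t:b,l:r]=m[t:b,l:r]
    n,lab,st,_=cv2.connectedComponentsWithStats(mm.astype(np.uint8))
    k=1+np.argmax(st[1:,4]); q=C[lab==k]
    c,s,a=cv2.minAreaRect((q[:,:2]*1000).astype(np.float32)); print(name,len(q),np.round(c,1),np.round(s,1),round(a,2),'z',q[:,2].mean().round(4))
tb=(170,205,280,300); sb=(370,205,520,275)
rect('tray',(z>.003)&(z<.06),tb)
rect('oblong',(z>.030)&(z<.0395),(238,222,264,265))
sat=cv2.cvtColor(p,cv2.COLOR_RGB2HSV)[...,1]
rect('oblong grey',(sat<50),(236,222,264,265))
rect('stand',(z>.005)&(z<.018),sb)
rect('stand all',(z>.005)&(z<.2),sb)
rect('bed+',(z>.0125)&(z<.0165),(375,225,425,260))
rect('fence far',(z>.04)&(z<.07),(370,225,392,258))
rect('posts',(z>.03)&(z<.07),(408,225,424,258))
rect('griptop',(z>.13),sb)
for n,t,zz in [('bed',(396,244),.014),('grip',(494,235),.118),('trigger_pad',(480,233),.118),('obl',(251,243),.006),('stand',(435,242),0),('tray',(225,253),0),('jar',(325,272),0),('bottle',(338,153),0),('tin',(424,196),0)]: print(n,atz('top',t,zz)[:2].round(4))
for n,t,zz in [('bed',(277,223),.014),('grip',(210,162),.118),('pad',(221,169),.118)]: print('scene',n,atz('scene',t,zz)[:2].round(4))
a=cv2.resize(p[205:280,370:520],None,fx=5,fy=5,interpolation=2); b=cv2.resize(p[205:300,175:280],None,fx=5,fy=5,interpolation=2)
o=np.zeros((850,750,3),np.uint8); o[:375]=a; o[375:850,:525]=b
cv2.imwrite('pics/c1.png',cv2.resize(o,None,fx=.7,fy=.7,interpolation=3)[:,:,::-1])
E
```

```text
bench z 0.00014023350791503297 0.08640968259749832
tray 4872 [510.4 248.6] [162.6 210. ] 10.21 z 0.0213
oblong 497 [527.9 186. ] [66.3 43.9] 11.95 z 0.0354
oblong grey 537 [474.9 132.9] [235.5  69.5] 45.68 z 0.0406
stand 4503 [ 534.6 -247.1] [114.9 280.3] 1.47 z 0.0106
stand all 5535 [ 534.8 -255.1] [114.9 296.3] 1.47 z 0.0225
bed+ 289 [ 533.6 -162.7] [53.7 71.9] 17.59 z 0.0144
fence far 83 [ 530.9 -118.9] [43.4  8.3] 2.85 z 0.0548
posts 36 [ 548.6 -198.8] [12.5  8.6] 2.48 z 0.0495
griptop 142 [ 485.1 -168.9] [ 24.2 408.8] 15.89 z 0.1692
bed [ 0.5285 -0.1537]
grip [ 0.5396 -0.3502]
trigger_pad [ 0.5439 -0.3204]
obl [0.5312 0.1835]
stand [ 0.5345 -0.2468]
tray [0.5082 0.2449]
jar [0.464  0.0107]
bottle [ 0.7466 -0.0202]
tin [ 0.6433 -0.2228]
scene bed [ 0.5291 -0.1589]
scene grip [ 0.5385 -0.3506]
scene pad [ 0.5398 -0.314 ]
```

View pics/c1.png

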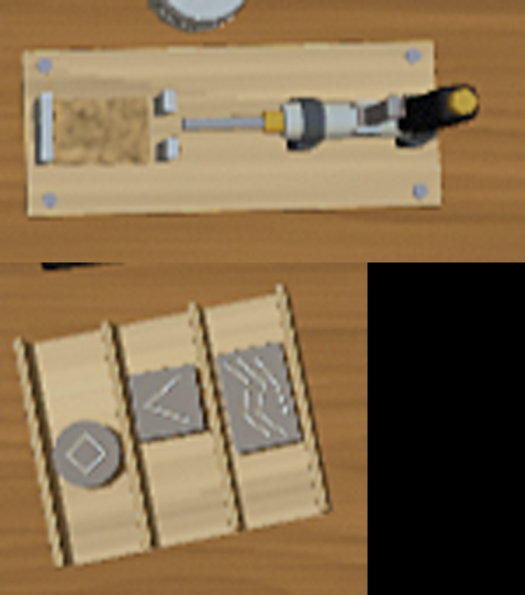

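The crop confirms the layout: carved oblong in the right lane, bed clear between the fence and two posts, fence towards the tray. The measurements fit the given sizes: oblong (528,186) mm at 11–12°, stand origin (534.7,−249.6) mm, yaw 1.5°. The ends can't be gripped between the fences, so I'll set the block down on the free bench near (0.59,0.02) and regrip it by its sides.

```bash
cat >> h.py <<'E'
def yaw(q): y=R.from_quat(q).as_matrix()[:,1]; return np.degrees(np.arctan2(y[1],y[0]))
def plan(tx,ty,tz,tyaw,step=.036,dt=6.5,g=-1,full=True):
    o=manip.get_obs(); p=o['position'].copy(); y=yaw(o['ee_rot'])
    dy=(tyaw-y) if full else (tyaw-y+90)%180-90
    e=np.array([tx,ty,tz])-p; n=int(max(np.ceil(np.linalg.norm(e)/step),np.ceil(abs(dy)/dt),1)); rows=[]
    print('pos',p.round(4),'yaw',round(y,2),'t',round(o['clock'],2),'w',round(o['grip_width'],3),'F',o['ft_force'].round(1),'n',n)
    for k in range(n):
        a=np.radians(y); ya=np.array([np.cos(a),np.sin(a),0]); za=np.array([0,0,-1.]); xa=np.cross(ya,za); d=e/n
        rows.append([round(float(v),4) for v in(d@xa,d@ya,d@za)]+[round(-dy/n,2),g]); y+=dy/n
    for k in range(0,n,5): print(rows[k:k+5])
E
python3 -c "
from h import *
print(R.from_quat(manip.get_obs()['ee_rot']).as_matrix().round(3))
plan(.528,.186,.15,11)"
```

```text
[[-0.959  0.285 -0.   ]
 [ 0.285  0.959  0.   ]
 [ 0.     0.    -1.   ]]
pos [0.178  0.5992 0.2314] yaw 73.45 t 1.3 w 0.998 F [-0.5 -0.1 -0. ] n 16
[[-0.0283, -0.0185, 0.0051, np.float64(3.9), -1], [-0.0295, -0.0166, 0.0051, np.float64(3.9), -1], [-0.0306, -0.0145, 0.0051, np.float64(3.9), -1], [-0.0315, -0.0124, 0.0051, np.float64(3.9), -1], [-0.0323, -0.0102, 0.0051, np.float64(3.9), -1]]
[[-0.0329, -0.008, 0.0051, np.float64(3.9), -1], [-0.0334, -0.0057, 0.0051, np.float64(3.9), -1], [-0.0337, -0.0035, 0.0051, np.float64(3.9), -1], [-0.0338, -0.0012, 0.0051, np.float64(3.9), -1], [-0.0338, 0.0011, 0.0051, np.float64(3.9), -1]]
[[-0.0337, 0.0034, 0.0051, np.float64(3.9), -1], [-0.0334, 0.0057, 0.0051, np.float64(3.9), -1], [-0.0329, 0.008, 0.0051, np.float64(3.9), -1], [-0.0323, 0.0102, 0.0051, np.float64(3.9), -1], [-0.0315, 0.0124, 0.0051, np.float64(3.9), -1]]
[[-0.0306, 0.0145, 0.0051, np.float64(3.9), -1]]
```

Emit:
apply_moves:
  commands:
    - [-0.0283, -0.0185, 0.0051, 3.9, -1]
    - [-0.0295, -0.0166, 0.0051, 3.9, -1]
    - [-0.0306, -0.0145, 0.0051, 3.9, -1]
    - [-0.0315, -0.0124, 0.0051, 3.9, -1]
    - [-0.0323, -0.0102, 0.0051, 3.9, -1]

```text
clock: 1.72
position: [0.2831, 0.4718, 0.2045]
ee_rot: [0.308, 0.951, 0.002, -0.002]
ft_force: [0.4, 0.0, 0.4]
grip_width: 1.002
```

Emit:
apply_moves:
  commands:
    - [-0.0329, -0.008, 0.0051, 3.9, -1]
    - [-0.0334, -0.0057, 0.0051, 3.9, -1]
    - [-0.0337, -0.0035, 0.0051, 3.9, -1]
    - [-0.0338, -0.0012, 0.0051, 3.9, -1]
    - [-0.0338, 0.0011, 0.0051, 3.9, -1]

```text
clock: 2.13
position: [0.3961, 0.3354, 0.1779]
ee_rot: [0.472, 0.881, 0.003, -0.003]
ft_force: [0.8, 0.9, -0.2]
grip_width: 0.998
```

```bash
sed -i 's/round(-dy\/n,2)/round(float(-dy\/n),2)/' h.py; python3 -c "
from h import *
plan(.528,.186,.15,11)"
```

```text
pos [0.3961 0.3354 0.1779] yaw 33.61 t 2.13 w 0.998 F [ 0.8  0.9 -0.2] n 6
[[-0.0329, 0.0045, 0.0047, 3.77, -1], [-0.0325, 0.0067, 0.0047, 3.77, -1], [-0.032, 0.0088, 0.0047, 3.77, -1], [-0.0314, 0.0109, 0.0047, 3.77, -1], [-0.0306, 0.0129, 0.0047, 3.77, -1]]
[[-0.0297, 0.0149, 0.0047, 3.77, -1]]
```

Motion tracks well.

Emit:
apply_moves:
  commands:
    - [-0.0329, 0.0045, 0.0047, 3.77, -1]
    - [-0.0325, 0.0067, 0.0047, 3.77, -1]
    - [-0.032, 0.0088, 0.0047, 3.77, -1]
    - [-0.0314, 0.0109, 0.0047, 3.77, -1]
    - [-0.0306, 0.0129, 0.0047, 3.77, -1]

```text
clock: 2.55
position: [0.5098, 0.2031, 0.1536]
ee_rot: [0.617, 0.787, 0.004, -0.003]
ft_force: [0.9, 0.9, 0.7]
grip_width: 1.001
```

Emit:
apply_moves:
  commands:
    - [-0.0297, 0.0149, 0.0047, 3.77, -1]
    - [0, 0, 0, 0, -1]

```text
clock: 2.72
position: [0.5356, 0.1695, 0.1482]
ee_rot: [0.648, 0.761, 0.003, -0.001]
ft_force: [-0.9, -1.2, 1.0]
grip_width: 1.0
```

```bash
python3 -c "
from h import *
plan(.528,.186,.06,11)"
```

```text
pos [0.5356 0.1695 0.1482] yaw 9.14 t 2.72 w 1.0 F [-0.9 -1.2  1. ] n 3
[[0.0058, -0.0016, 0.0294, -0.62, -1], [0.0058, -0.0016, 0.0294, -0.62, -1], [0.0059, -0.0015, 0.0294, -0.62, -1]]
```

Emit:
apply_moves:
  commands:
    - [0.0058, -0.0016, 0.025, -0.6, -1]
    - [0.0058, -0.0016, 0.025, -0.6, -1]
    - [0.0059, -0.0015, 0.02, -0.6, -1]
    - [0, 0, 0, 0, -1]
    - [0, 0, 0, 0, -1]

```text
clock: 3.13
position: [0.5316, 0.1831, 0.0775]
ee_rot: [0.639, 0.769, 0.005, 0.0]
ft_force: [0.8, 0.0, 1.1]
grip_width: 0.999
```

```bash
python3 - <<'E'
from h import *
plan(.528,.186,.045,11)
p,d=save('scene','s2.png'); cv2.imwrite('pics/s2c.png',cv2.resize(p[200:370,330:530],None,fx=4,fy=4,interpolation=3)[:,:,::-1][:600])
E
```

```text
pos [0.5316 0.1831 0.0775] yaw 10.53 t 3.13 w 0.999 F [0.8 0.  1.1] n 1
[[0.0035, -0.003, 0.0325, -0.47, -1]]
```

View pics/s2c.png

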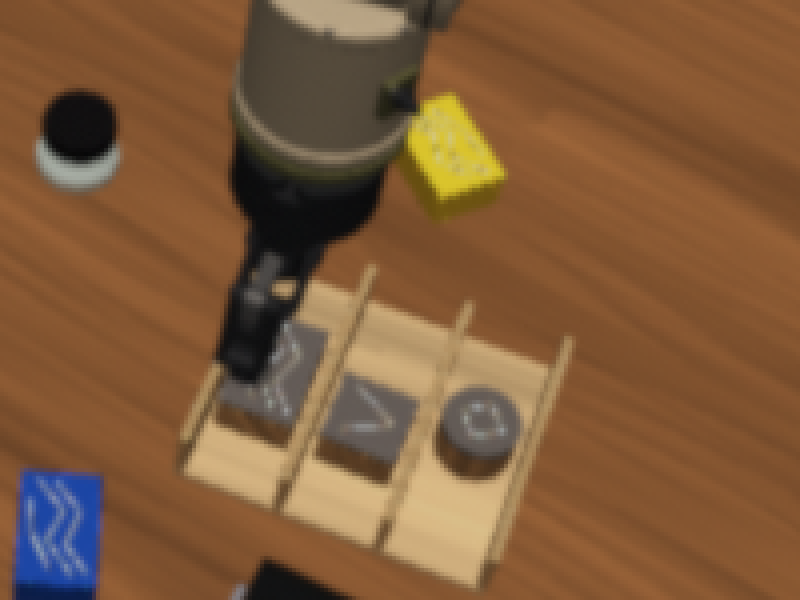

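The jaws are above the oblong, lined up with its lane, and the wall gaps are clear (the block's carved face is at crop (270,380)). Descending.

Emit:
apply_moves:
  commands:
    - [0.003, -0.002, 0.015, -0.4, -1]
    - [0.001, -0.001, 0.01, 0, -1]
    - [0, 0, 0, 0, -1]
    - [0, 0, 0, 0, -1]

```text
clock: 3.52
position: [0.5307, 0.1874, 0.0567]
ee_rot: [0.637, 0.771, 0.008, 0.001]
ft_force: [0.1, 0.5, -0.1]
grip_width: 1.0
```

```bash
python3 -c "
from h import *
plan(.528,.186,.003,11.3)"
```

```text
pos [0.5307 0.1874 0.0567] yaw 10.89 t 3.52 w 1.0 F [ 0.1  0.5 -0.1] n 2
[[-0.0005, -0.0015, 0.0269, -0.21, -1], [-0.0005, -0.0015, 0.0269, -0.21, -1]]
```

Emit:
apply_moves:
  commands:
    - [0, -0.001, 0.02, -0.2, -1]
    - [0, -0.001, 0.015, 0, -1]
    - [0, -0.001, 0.01, 0, -1]
    - [0, 0, 0.003, 0, -1]
    - [0, 0, 0, 0, -1]

```text
clock: 3.93
position: [0.5323, 0.188, 0.0125]
ee_rot: [0.636, 0.772, 0.011, 0.003]
ft_force: [-0.1, -1.1, 0.2]
grip_width: 1.0
```

```bash
python3 -c "
from h import *
plan(.528,.186,.003,11.3)
print(R.from_quat(manip.get_obs()['ee_rot']).as_matrix().round(3))"
```

```text
pos [0.5323 0.188  0.0125] yaw 10.99 t 3.93 w 1.0 F [-0.1 -1.1  0.2] n 1
[[-0.0012, -0.0046, 0.0095, -0.31, -1]]
[[-0.191  0.981  0.019]
 [ 0.982  0.191  0.014]
 [ 0.01   0.021 -1.   ]]
```

Emit:
apply_moves:
  commands:
    - [-0.001, -0.004, 0.006, -0.2, -1]
    - [0, -0.001, 0.004, 0, -1]
    - [0, 0, 0, 0, -1]

```text
clock: 4.18
position: [0.5286, 0.1864, 0.0035]
ee_rot: [0.635, 0.773, 0.013, 0.004]
ft_force: [0.2, -0.5, 0.6]
grip_width: 1.001
```

Emit:
apply_moves:
  commands:
    - [0, 0, 0, 0, 0]
    - [0, 0, 0, 0, 0.5]
    - [0, 0, 0, 0, 1]
    - [0, 0, 0, 0, 1]
    - [0, 0, 0, 0, 1]
  squeeze: 30

```text
clock: 4.6
position: [0.5294, 0.1866, 0.0048]
ee_rot: [0.635, 0.773, 0.013, 0.004]
ft_force: [-0.1, 0.4, -0.3]
grip_width: 0.764
```

Emit:
apply_moves:
  commands:
    - [0, 0, 0, 0, 1]
    - [0, 0, 0, 0, 1]
    - [0, 0, 0, 0, 1]

```text
clock: 4.85
position: [0.5293, 0.1867, 0.0048]
ee_rot: [0.635, 0.773, 0.013, 0.004]
ft_force: [-0.6, -1.0, 0.1]
grip_width: 0.772
```

Gripped at 0.77 × 85 ≈ 66 mm, which fits the length. Lifting.

Emit:
apply_moves:
  commands:
    - [0, 0, -0.01, 0, 1]
    - [0, 0, -0.02, 0, 1]
    - [0, 0, -0.025, 0, 1]
    - [0, 0, -0.025, 0, 1]
    - [0, 0, -0.015, 0, 1]
  squeeze: 40

```text
clock: 5.27
position: [0.5243, 0.1835, 0.1016]
ee_rot: [0.635, 0.773, 0.009, 0.003]
ft_force: [1.0, -0.5, -0.4]
grip_width: 0.763
```

```bash
python3 -c "
from h import *
plan(.59,.02,.10,91.5,step=.03,dt=5.5,g=1)
print(R.from_quat(manip.get_obs()['ee_rot']).as_matrix().round(3)[2])"
```

```text
pos [0.5243 0.1835 0.1016] yaw 11.16 t 5.27 w 0.763 F [ 1.  -0.5 -0.4] n 15
[[-0.0115, 0.0022, 0.0001, -5.36, 1], [-0.0117, 0.0011, 0.0001, -5.36, 1], [-0.0117, 0.0, 0.0001, -5.36, 1], [-0.0117, -0.0011, 0.0001, -5.36, 1], [-0.0115, -0.0022, 0.0001, -5.36, 1]]
[[-0.0113, -0.0032, 0.0001, -5.36, 1], [-0.0109, -0.0043, 0.0001, -5.36, 1], [-0.0105, -0.0053, 0.0001, -5.36, 1], [-0.0099, -0.0062, 0.0001, -5.36, 1], [-0.0093, -0.0071, 0.0001, -5.36, 1]]
[[-0.0086, -0.008, 0.0001, -5.36, 1], [-0.0078, -0.0088, 0.0001, -5.36, 1], [-0.007, -0.0094, 0.0001, -5.36, 1], [-0.0061, -0.0101, 0.0001, -5.36, 1], [-0.0051, -0.0106, 0.0001, -5.36, 1]]
[ 0.008  0.018 -1.   ]
```

Emit:
apply_moves:
  commands:
    - [-0.0115, 0.0022, 0, -5.36, 1]
    - [-0.0117, 0.0011, 0, -5.36, 1]
    - [-0.0117, 0.0, 0, -5.36, 1]
    - [-0.0117, -0.0011, 0, -5.36, 1]
    - [-0.0115, -0.0022, 0, -5.36, 1]

```text
clock: 5.68
position: [0.5492, 0.1316, 0.1111]
ee_rot: [0.429, 0.903, 0.013, 0.008]
ft_force: [0.2, -0.1, -0.6]
grip_width: 0.764
```

Emit:
apply_moves:
  commands:
    - [-0.0113, -0.0032, 0, -5.36, 1]
    - [-0.0109, -0.0043, 0, -5.36, 1]
    - [-0.0105, -0.0053, 0, -5.36, 1]
    - [-0.0099, -0.0062, 0, -5.36, 1]
    - [-0.0093, -0.0071, 0, -5.36, 1]

```text
clock: 6.1
position: [0.574, 0.0747, 0.1151]
ee_rot: [0.196, 0.98, 0.012, 0.012]
ft_force: [0.6, -0.1, 0.1]
grip_width: 0.764
```

Emit:
apply_moves:
  commands:
    - [-0.0086, -0.008, 0, -5.36, 1]
    - [-0.0078, -0.0088, 0, -5.36, 1]
    - [-0.007, -0.0094, 0, -5, 1]
    - [-0.005, -0.008, 0, -3, 1]
    - [0, 0, 0, 0, 1]

```text
clock: 6.52
position: [0.5944, 0.0283, 0.1191]
ee_rot: [0.025, 1.0, 0.009, 0.015]
ft_force: [-0.1, -0.6, -0.5]
grip_width: 0.764
```

```bash
python3 -c "
from h import *
plan(.59,.02,.03,91.5,step=.03,dt=5.5,g=1)
o=manip.get_obs();print(R.from_quat(o['ee_rot']).as_matrix().round(3)[2],o['joint_pos'].round(2))"
```

```text
pos [0.5944 0.0283 0.1191] yaw 87.12 t 6.52 w 0.764 F [-0.1 -0.6 -0.5] n 3
[[0.0013, -0.0028, 0.0297, -1.46, 1], [0.0014, -0.0028, 0.0297, -1.46, 1], [0.0015, -0.0028, 0.0297, -1.46, 1]]
[-0.03   0.018 -0.999] [-0.34  0.33  0.27  1.72 -0.12  1.07  1.49]
```

Emit:
apply_moves:
  commands:
    - [0.001, -0.003, 0.025, -1.4, 1]
    - [0.001, -0.002, 0.025, -1.4, 1]
    - [0.001, -0.001, 0.015, -1, 1]
    - [0, 0, 0.005, 0, 1]
    - [0, 0, 0, 0, 1]

```text
clock: 6.93
position: [0.5946, 0.0248, 0.0509]
ee_rot: [-0.004, 1.0, 0.009, 0.018]
ft_force: [0.3, -0.3, -0.0]
grip_width: 0.765
```

```bash
python3 -c "
from h import *
plan(.59,.02,.004,91.5,step=.03,dt=5.5,g=1)
o=manip.get_obs();print(R.from_quat(o['ee_rot']).as_matrix().round(3)[2],o['joint_pos'].round(2))"
```

```text
pos [0.5946 0.0248 0.0509] yaw 90.47 t 6.93 w 0.765 F [ 0.3 -0.3 -0. ] n 2
[[0.0023, -0.0024, 0.0234, -0.51, 1], [0.0024, -0.0024, 0.0234, -0.51, 1]]
[-0.036  0.017 -0.999] [-0.31  0.41  0.25  1.78 -0.14  0.93  1.57]
```

Emit:
apply_moves:
  commands:
    - [0, -0.001, 0.015, -0.5, 1]
    - [0, -0.001, 0.012, -0.3, 1]
    - [0, 0, 0.008, 0, 1]
    - [0, 0, 0.003, 0, 1]
    - [0, 0, 0, 0, 1]

```text
clock: 7.35
position: [0.5981, 0.0258, 0.0153]
ee_rot: [-0.009, 1.0, 0.009, 0.02]
ft_force: [-0.3, -0.2, 0.0]
grip_width: 0.766
```

Emit:
apply_moves:
  commands:
    - [0, 0, 0.004, 0, 1]
    - [0, 0, 0.002, 0, 1]
    - [0, 0, 0, 0, 1]

```text
clock: 7.6
position: [0.5993, 0.0263, 0.0103]
ee_rot: [-0.009, 1.0, 0.009, 0.021]
ft_force: [0.5, -0.1, -0.5]
grip_width: 0.765
```

Emit:
apply_moves:
  commands:
    - [0, 0, 0.004, 0, 1]
    - [0, 0, 0.003, 0, 1]
    - [0, 0, 0, 0, 1]

```text
clock: 7.85
position: [0.6002, 0.0265, 0.0035]
ee_rot: [-0.009, 1.0, 0.01, 0.022]
ft_force: [0.1, -0.2, -0.9]
grip_width: 0.761
```

Emit:
apply_moves:
  commands:
    - [0, 0, 0.003, 0, 1]
    - [0, 0, 0, 0, 1]

```text
clock: 8.02
position: [0.6003, 0.0265, 0.0001]
ee_rot: [-0.009, 1.0, 0.01, 0.022]
ft_force: [-0.2, -0.8, -1.2]
grip_width: 0.763
```

Emit:
apply_moves:
  commands:
    - [0, 0, 0.0015, 0, 1]
    - [0, 0, 0, 0, 1]

```text
clock: 8.18
position: [0.6011, 0.0265, -0.0006]
ee_rot: [-0.009, 1.0, 0.01, 0.022]
ft_force: [-0.4, 0.7, 0.1]
grip_width: 0.766
```

Emit:
apply_moves:
  commands:
    - [0, 0, 0, 0, -0.6]
    - [0, 0, 0, 0, -0.8]
    - [0, 0, 0, 0, -1]
    - [0, 0, 0, 0, -1]
    - [0, 0, 0, 0, -1]

```text
clock: 8.6
position: [0.6014, 0.0265, -0.0005]
ee_rot: [-0.008, 1.0, 0.01, 0.023]
ft_force: [-0.1, -0.1, 0.9]
grip_width: 1.0
```

Emit:
apply_moves:
  commands:
    - [0, 0, -0.01, 0, -1]
    - [0, 0, -0.02, 0, -1]
    - [0, 0, -0.03, 0, -1]
    - [0, 0, -0.01, 0, -1]
    - [0, 0, 0, 0, -1]

```text
clock: 9.02
position: [0.5969, 0.0247, 0.073]
ee_rot: [-0.008, 1.0, 0.009, 0.021]
ft_force: [1.0, 0.0, -0.2]
grip_width: 1.0
```

```bash
python3 -c "
from h import *
plan(.595,.025,.09,1.5,step=.03,dt=6)
o=manip.get_obs();print(R.from_quat(o['ee_rot']).as_matrix().round(3)[2],o['joint_pos'].round(2))"
```

```text
pos [0.5969 0.0247 0.073 ] yaw 90.98 t 9.02 w 1.0 F [ 1.   0.  -0.2] n 15
[[0.0001, 0.0, -0.0011, 5.97, -1], [0.0001, 0.0, -0.0011, 5.97, -1], [0.0001, -0.0, -0.0011, 5.97, -1], [0.0001, -0.0, -0.0011, 5.97, -1], [0.0001, -0.0, -0.0011, 5.97, -1]]
[[0.0001, -0.0, -0.0011, 5.97, -1], [0.0001, -0.0001, -0.0011, 5.97, -1], [0.0001, -0.0001, -0.0011, 5.97, -1], [0.0001, -0.0001, -0.0011, 5.97, -1], [0.0001, -0.0001, -0.0011, 5.97, -1]]
[[0.0001, -0.0001, -0.0011, 5.97, -1], [0.0001, -0.0001, -0.0011, 5.97, -1], [0.0001, -0.0001, -0.0011, 5.97, -1], [0.0, -0.0001, -0.0011, 5.97, -1], [0.0, -0.0001, -0.0011, 5.97, -1]]
[-0.042  0.018 -0.999] [-0.32  0.38  0.25  1.76 -0.13  0.97  1.58]
```

Emit:
apply_moves:
  commands:
    - [0, 0, -0.012, 6.3, -1]
    - [0, 0, -0.012, 6.3, -1]
    - [0, 0, -0.012, 6.3, -1]
    - [0, 0, -0.012, 6.3, -1]
    - [0, 0, -0.012, 6.3, -1]

```text
clock: 9.43
position: [0.5924, 0.0233, 0.1325]
ee_rot: [0.273, 0.962, 0.014, 0.016]
ft_force: [0.2, -0.1, -0.5]
grip_width: 1.0
```

Emit:
apply_moves:
  commands:
    - [-0.02, 0, 0, 6.3, -1]
    - [-0.02, 0, 0, 6.3, -1]
    - [-0.02, 0, 0, 6.3, -1]
    - [-0.02, 0, 0, 6.3, -1]
    - [-0.02, 0, 0, 6.3, -1]

```text
clock: 9.85
position: [0.6645, -0.0421, 0.1352]
ee_rot: [0.532, 0.846, 0.021, 0.011]
ft_force: [0.5, -0.4, -0.2]
grip_width: 1.0
```

Emit:
apply_moves:
  commands:
    - [-0.015, 0, 0, 6.3, -1]
    - [-0.015, 0, 0, 6.3, -1]
    - [-0.01, 0, 0, 6.3, -1]
    - [0, 0, 0, 3, -1]
    - [0, 0, 0, 0, -1]

```text
clock: 10.27
position: [0.6789, -0.0866, 0.1309]
ee_rot: [0.694, 0.719, 0.02, 0.007]
ft_force: [1.0, 0.9, -0.0]
grip_width: 1.002
```

```bash
python3 - <<'E'
from h import *
plan(.595,.025,.06,1.5,step=.02,dt=6)
o=manip.get_obs();print(R.from_quat(o['ee_rot']).as_matrix().round(3)[2],o['joint_pos'].round(2))
for n in('top','scene'):
    p,d=save(n,n+'3.png'); C=cloud(n,d)
    m=(abs(C[...,0]-.6)<.06)&(abs(C[...,1]-.026)<.06)&(C[...,2]>.024)&(C[...,2]<.037)
    q=C[m]; print(n,len(q),[np.round(v,1) for v in cv2.minAreaRect((q[:,:2]*1000).astype(np.float32))],q[:,2].mean())
t=cv2.imread('pics/top3.png')[170:290,230:410]; s=cv2.imread('pics/scene3.png')[150:400,200:500]
cv2.imwrite('pics/c3.png',np.hstack([cv2.resize(t,(400,267),interpolation=3),cv2.resize(s,(400,333),interpolation=3)[:267]]))
E
```

```text
pos [ 0.6789 -0.0866  0.1309] yaw 2.03 t 10.27 w 1.002 F [ 1.   0.9 -0. ] n 8
[[0.0143, -0.01, 0.0089, 0.07, -1], [0.0143, -0.01, 0.0089, 0.07, -1], [0.0143, -0.01, 0.0089, 0.07, -1], [0.0143, -0.01, 0.0089, 0.07, -1], [0.0143, -0.0101, 0.0089, 0.07, -1]]
[[0.0142, -0.0101, 0.0089, 0.07, -1], [0.0142, -0.0101, 0.0089, 0.07, -1], [0.0142, -0.0101, 0.0089, 0.07, -1]]
[ 0.018  0.038 -0.999] [-0.32  0.55  0.56  1.47 -0.33  1.18  0.32]
top 539 [array([597.2,  24.8]), array([44.7, 64.7]), np.float64(0.3)] 0.029938782075602154
scene 526 [array([600.4,  27.4]), array([47. , 67.3]), np.float64(0.5)] 0.031283587559178525
```

View pics/c3.png

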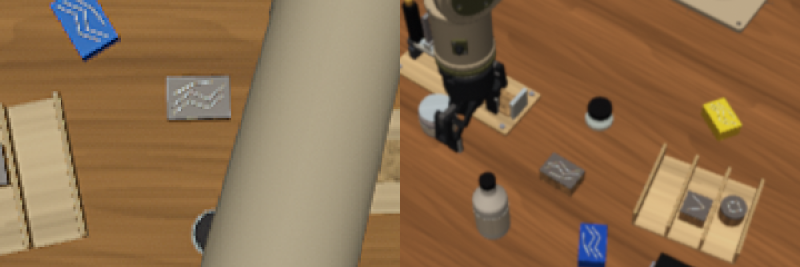

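The block lies flat on the bench, carved face up, at (597,25) mm with its length along y (top crop (198,98)). Bottle and jar look untouched. Now the side grip, jaws along x.

Emit:
apply_moves:
  commands:
    - [0.0225, -0.015, 0.002, 0.3, -1]
    - [0.0225, -0.015, 0.004, 0.3, -1]
    - [0.0225, -0.015, 0.004, 0.3, -1]
    - [0.0225, -0.015, 0.004, 0.3, -1]
    - [0.012, -0.01, 0.003, 0.2, -1]

```text
clock: 10.78
position: [0.6038, 0.0151, 0.1119]
ee_rot: [0.698, 0.716, 0.02, 0.008]
ft_force: [0.0, 0.4, 0.5]
grip_width: 1.005
```

Emit:
apply_moves:
  commands:
    - [0.006, -0.005, 0.01, 0, -1]
    - [0, 0, 0.01, 0, -1]
    - [0, 0, 0, 0, -1]

```text
clock: 11.03
position: [0.5973, 0.0272, 0.0899]
ee_rot: [0.693, 0.72, 0.021, 0.006]
ft_force: [-0.3, -0.2, -0.8]
grip_width: 0.996
```

```bash
python3 -c "
from h import *
plan(.600,.0265,.002,0.5,step=.012,dt=6)
o=manip.get_obs();print(R.from_quat(o['ee_rot']).as_matrix().round(3)[2],o['joint_pos'].round(2))"
```

```text
pos [0.5973 0.0272 0.0899] yaw 2.18 t 11.03 w 0.996 F [-0.3 -0.2 -0.8] n 8
[[-0.0001, 0.0003, 0.011, 0.21, -1], [-0.0001, 0.0003, 0.011, 0.21, -1], [-0.0001, 0.0003, 0.011, 0.21, -1], [-0.0001, 0.0003, 0.011, 0.21, -1], [-0.0001, 0.0003, 0.011, 0.21, -1]]
[[-0.0001, 0.0003, 0.011, 0.21, -1], [-0.0001, 0.0003, 0.011, 0.21, -1], [-0.0001, 0.0003, 0.011, 0.21, -1]]
[ 0.02   0.039 -0.999] [-0.56  0.4   0.54  1.76 -0.26  1.01  0.12]
```

Emit:
apply_moves:
  commands:
    - [0, 0, 0.016, 0.4, -1]
    - [0, 0, 0.018, 0.4, -1]
    - [0, 0, 0.016, 0.4, -1]
    - [0, 0, 0.01, 0.4, -1]
    - [0, 0, 0, 0, -1]

```text
clock: 11.45
position: [0.6031, 0.0231, 0.027]
ee_rot: [0.704, 0.71, 0.021, 0.008]
ft_force: [0.2, -0.2, -0.2]
grip_width: 1.001
```

```bash
python3 -c "
from h import *
plan(.600,.0265,.003,0.5,step=.012,dt=6)
o=manip.get_obs();print(R.from_quat(o['ee_rot']).as_matrix().round(3)[2],o['joint_pos'].round(2))"
```

```text
pos [0.6031 0.0231 0.027 ] yaw 0.45 t 11.45 w 1.001 F [ 0.2 -0.2 -0.2] n 3
[[0.0011, -0.001, 0.008, -0.02, -1], [0.0011, -0.001, 0.008, -0.02, -1], [0.0011, -0.001, 0.008, -0.02, -1]]
[ 0.018  0.041 -0.999] [-0.52  0.49  0.52  1.79 -0.32  0.9   0.14]
```

Emit:
apply_moves:
  commands:
    - [0.002, -0.002, 0.007, 0, -1]
    - [0.001, -0.001, 0.007, 0, -1]
    - [0.001, -0.001, 0.006, 0, -1]
    - [0, 0, 0.002, 0, -1]
    - [0, 0, 0, 0, -1]

```text
clock: 11.87
position: [0.6014, 0.0257, 0.0042]
ee_rot: [0.704, 0.709, 0.021, 0.009]
ft_force: [0.6, 1.4, 0.2]
grip_width: 0.996
```

```bash
python3 -c "
from h import *
plan(.600,.0265,.002,0.5,step=.012,dt=6)"
```

```text
pos [0.6014 0.0257 0.0042] yaw 0.39 t 11.87 w 0.996 F [0.6 1.4 0.2] n 1
[[0.0008, -0.0014, 0.0022, -0.11, -1]]
```

Emit:
apply_moves:
  commands:
    - [0.001, 0, 0.002, 0, -0.5]
    - [0, 0, 0, 0, -0.2]
    - [0, 0, 0, 0, 0.2]
    - [0, 0, 0, 0, 1]
    - [0, 0, 0, 0, 1]
  squeeze: 30

```text
clock: 12.28
position: [0.6027, 0.0272, 0.0038]
ee_rot: [0.704, 0.71, 0.022, 0.01]
ft_force: [0.4, -0.6, -1.6]
grip_width: 0.515
```

Emit:
apply_moves:
  commands:
    - [0, 0, 0, 0, 1]
    - [0, 0, 0, 0, 1]
    - [0, 0, 0, 0, 1]
    - [0, 0, 0, 0, 1]

```text
clock: 12.62
position: [0.6028, 0.0272, 0.004]
ee_rot: [0.704, 0.71, 0.023, 0.01]
ft_force: [0.0, -0.3, -0.7]
grip_width: 0.515
```

Emit:
apply_moves:
  commands:
    - [0, 0, -0.01, 0, 1]
    - [0, 0, -0.02, 0, 1]
    - [0, 0, -0.03, 0, 1]
    - [0, 0, -0.03, 0, 1]
    - [0, 0, -0.02, 0, 1]
  squeeze: 40

```text
clock: 13.03
position: [0.5938, 0.0244, 0.1147]
ee_rot: [0.704, 0.709, 0.018, 0.007]
ft_force: [0.6, -1.0, -0.6]
grip_width: 0.507
```

```bash
python3 -c "
from h import *
plan(.5365,-.158,.12,1.5,step=.028,dt=6,g=1)
o=manip.get_obs();print(R.from_quat(o['ee_rot']).as_matrix().round(3)[2],o['joint_pos'].round(2))"
```

```text
pos [0.5938 0.0244 0.1147] yaw 0.39 t 13.03 w 0.507 F [ 0.6 -1.  -0.6] n 7
[[-0.026, -0.0084, -0.0008, -0.16, 1], [-0.026, -0.0084, -0.0008, -0.16, 1], [-0.0259, -0.0085, -0.0008, -0.16, 1], [-0.0259, -0.0086, -0.0008, -0.16, 1], [-0.0259, -0.0086, -0.0008, -0.16, 1]]
[[-0.0259, -0.0087, -0.0008, -0.16, 1], [-0.0259, -0.0088, -0.0008, -0.16, 1]]
[ 0.015  0.035 -0.999] [-0.58  0.36  0.57  1.74 -0.24  1.06  0.08]
```

Emit:
apply_moves:
  commands:
    - [-0.026, -0.008, 0, -0.2, 1]
    - [-0.026, -0.008, 0, -0.2, 1]
    - [-0.026, -0.008, 0, -0.2, 1]
    - [-0.026, -0.008, 0, -0.2, 1]
    - [-0.026, -0.008, 0, -0.2, 1]

```text
clock: 13.45
position: [0.5602, -0.103, 0.1215]
ee_rot: [0.694, 0.72, 0.025, 0.01]
ft_force: [-0.6, 0.5, -0.4]
grip_width: 0.507
```

Emit:
apply_moves:
  commands:
    - [-0.02, -0.008, 0, -0.1, 1]
    - [-0.012, -0.004, 0, 0, 1]
    - [-0.005, 0, 0, 0, 1]
    - [0, 0, 0, 0, 1]
    - [0, 0, 0, 0, 1]

```text
clock: 13.87
position: [0.5468, -0.1498, 0.124]
ee_rot: [0.697, 0.717, 0.025, 0.012]
ft_force: [0.3, -0.4, -1.0]
grip_width: 0.507
```

```bash
python3 -c "
from h import *
plan(.5365,-.158,.08,1.5,step=.028,dt=6,g=1)
o=manip.get_obs();print(R.from_quat(o['ee_rot']).as_matrix().round(3)[2],o['joint_pos'].round(2))"
```

```text
pos [ 0.5468 -0.1498  0.124 ] yaw 1.59 t 13.87 w 0.507 F [ 0.3 -0.4 -1. ] n 2
[[-0.004, -0.0053, 0.022, 0.05, 1], [-0.004, -0.0053, 0.022, 0.05, 1]]
[ 0.018  0.053 -0.998] [-0.35  0.29  0.65  1.82 -0.24  1.05  0.42]
```

Emit:
apply_moves:
  commands:
    - [-0.004, -0.006, 0.012, 0, 1]
    - [-0.004, -0.006, 0.014, 0, 1]
    - [-0.001, -0.002, 0.008, 0, 1]
    - [0, 0, 0, 0, 1]
    - [0, 0, 0, 0, 1]

```text
clock: 14.28
position: [0.5378, -0.1525, 0.0892]
ee_rot: [0.694, 0.719, 0.027, 0.012]
ft_force: [0.8, -0.0, -0.4]
grip_width: 0.51
```

```bash
python3 - <<'E'
from h import *
plan(.5365,-.158,.085,1.5,step=.028,dt=6,g=1)
for n in('top','scene'):
    p,d=save(n,n+'4.png'); C=cloud(n,d); np.savez('/tmp/%s4'%n,p=p,d=d)
    r=np.array([[np.cos(a:=np.radians(1.47)),-np.sin(a)],[np.sin(a),np.cos(a)]])
    L=(C[...,:2]-[.5323,-.1596])@r   # bed frame
    for nm,zl,zh in(('block',.095,.125),('fence',.050,.060),('bed',.012,.017)):
        m=(abs(L[...,0])<.05)&(abs(L[...,1])<.05)&(C[...,2]>zl)&(C[...,2]<zh)
        if m.sum()<8: continue
        q=L[m]*1000; print(n,nm,m.sum(),np.percentile(q,[1,99],axis=0).round(1).tolist(),[np.round(v,1) for v in cv2.minAreaRect(q.astype(np.float32))],C[m][:,2].mean().round(4))
t=cv2.imread('pics/top4.png')[190:290,360:520]; s=cv2.imread('pics/scene4.png')[130:280,170:350]
cv2.imwrite('pics/c4.png',np.hstack([cv2.resize(t,(400,250),interpolation=3)[:250],cv2.resize(s,(400,333),interpolation=3)[60:310]]))
E
```

```text
pos [ 0.5378 -0.1525  0.0892] yaw 2.03 t 14.28 w 0.51 F [ 0.8 -0.  -0.4] n 1
[[-0.0054, -0.0015, 0.0042, 0.53, 1]]
top block 134 [[-19.8, 24.9], [23.4, 38.3]] [array([ 1.8, 31.9]), array([13.4, 43.7]), np.float64(88.3)] 0.114
top fence 71 [[-21.9, 36.5], [21.2, 45.0]] [array([-0.4, 40.5]), array([ 8.7, 43.5]), np.float64(89.1)] 0.0553
top bed 127 [[-49.2, 7.1], [48.4, 49.3]] [array([-0.4, 29.2]), array([42.1, 98.3]), np.float64(87.8)] 0.014
scene block 434 [[-20.7, -10.4], [41.6, 41.5]] [array([10.4, 16.9]), array([62.1, 68.8]), np.float64(64.8)] 0.1139
scene fence 94 [[-16.7, -42.7], [27.2, 48.4]] [array([15.8,  3.1]), array([44.9, 97.6]), np.float64(14.6)] 0.0558
scene bed 473 [[-48.1, -48.2], [49.5, 49.4]] [array([ 0.1, -0.1]), array([99.6, 99.4]), np.float64(90.0)] 0.0143
```

View pics/c4.png

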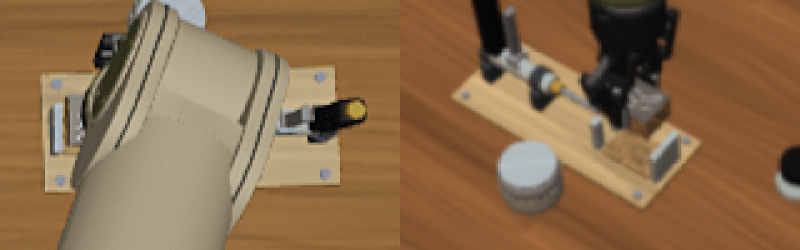

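Top crop: the block is held level with its carved face up, its end overlapping the fence by about 5 mm, so it has to shift about −5 mm in y and −2 mm in x. The bed below is clear.

Emit:
apply_moves:
  commands:
    - [-0.003, -0.001, 0.002, 0.3, 1]
    - [-0.002, -0.001, 0.004, 0.2, 1]
    - [0, 0, 0.004, 0, 1]
    - [0, 0, 0, 0, 1]
    - [0, 0, 0, 0, 1]

```text
clock: 14.8
position: [0.5384, -0.1575, 0.08]
ee_rot: [0.697, 0.716, 0.028, 0.013]
ft_force: [-0.4, -0.9, 0.6]
grip_width: 0.509
```

```bash
python3 -c "
from h import *
plan(.5356,-.1574,.065,1.5,step=.028,dt=6,g=1)
print(R.from_quat(manip.get_obs()['ee_rot']).as_matrix().round(3)[:,2])"
```

```text
pos [ 0.5384 -0.1575  0.08  ] yaw 1.54 t 14.8 w 0.509 F [-0.4 -0.9  0.6] n 1
[[0.0002, -0.0028, 0.015, 0.04, 1]]
[ 0.058  0.022 -0.998]
```

Emit:
apply_moves:
  commands:
    - [0, -0.002, 0.006, 0, 1]
    - [0, -0.002, 0.006, 0, 1]
    - [0, -0.001, 0.004, 0, 1]
    - [0, 0, 0, 0, 1]

```text
clock: 15.13
position: [0.5339, -0.1572, 0.0621]
ee_rot: [0.697, 0.716, 0.028, 0.013]
ft_force: [-0.3, 0.4, -1.2]
grip_width: 0.512
```

```bash
python3 - <<'E'
from h import *
plan(.5356,-.1574,.04,1.5,step=.028,dt=6,g=1)
n='top'
p,d=save(n,n+'5.png'); C=cloud(n,d)
r=np.array([[np.cos(a:=np.radians(1.47)),-np.sin(a)],[np.sin(a),np.cos(a)]])
L=(C[...,:2]-[.5323,-.1596])@r
for nm,zl,zh in(('block',.080,.105),('fence',.050,.060)):
    m=(abs(L[...,0])<.05)&(abs(L[...,1])<.05)&(C[...,2]>zl)&(C[...,2]<zh)
    q=L[m]*1000; print(n,nm,m.sum(),np.percentile(q,[1,50,99],axis=0).round(1).tolist(),[np.round(v,1) for v in cv2.minAreaRect(q.astype(np.float32))],C[m][:,2].mean().round(4))
E
```

```text
pos [ 0.5339 -0.1572  0.0621] yaw 1.54 t 15.13 w 0.512 F [-0.3  0.4 -1.2] n 1
[[-0.0002, 0.0017, 0.0221, 0.04, 1]]
top block 110 [[-22.4, 21.4], [-0.5, 28.0], [19.7, 33.3]] [array([-1.4, 26.9]), array([13.4, 42.3]), np.float64(87.5)] 0.0884
top fence 68 [[-21.7, 36.1], [0.9, 40.5], [21.3, 44.7]] [array([-0.3, 40.7]), array([43.4,  8.5]), np.float64(2.0)] 0.0555
```

The block end now sits at 33.4 mm in the bed frame, centred between the fences (x about 1 mm low). Lowering.

Emit:
apply_moves:
  commands:
    - [0, 0, 0.008, 0, 1]
    - [0, 0, 0.01, 0, 1]
    - [0, 0, 0.008, 0, 1]
    - [0, 0, 0.003, 0, 1]
    - [0, 0, 0, 0, 1]

```text
clock: 15.6
position: [0.5359, -0.1564, 0.0301]
ee_rot: [0.697, 0.716, 0.028, 0.013]
ft_force: [-0.4, -0.9, -0.6]
grip_width: 0.506
```

```bash
python3 -c "
from h import *
plan(.535,-.1574,.018,1.5,step=.028,dt=6,g=1)
print(R.from_quat(manip.get_obs()['ee_rot']).as_matrix().round(3)[:,2])"
```

```text
pos [ 0.5359 -0.1564  0.0301] yaw 1.55 t 15.6 w 0.506 F [-0.4 -0.9 -0.6] n 1
[[-0.001, -0.001, 0.0121, 0.05, 1]]
[ 0.058  0.022 -0.998]
```

Emit:
apply_moves:
  commands:
    - [-0.001, -0.001, 0.004, 0, 1]
    - [0, 0, 0.004, 0, 1]
    - [0, 0, 0.002, 0, 1]
    - [0, 0, 0, 0, 1]

```text
clock: 15.93
position: [0.5355, -0.1575, 0.0188]
ee_rot: [0.697, 0.716, 0.028, 0.013]
ft_force: [0.8, 0.1, -0.3]
grip_width: 0.511
```

Emit:
apply_moves:
  commands:
    - [0, 0, 0.0015, 0, 1]
    - [0, 0, 0, 0, 1]

```text
clock: 16.1
position: [0.5359, -0.1577, 0.0178]
ee_rot: [0.697, 0.716, 0.028, 0.013]
ft_force: [0.0, -0.1, -0.1]
grip_width: 0.505
```

Emit:
apply_moves:
  commands:
    - [0, 0, 0.0015, 0, 1]
    - [0, 0, 0, 0, 1]

```text
clock: 16.27
position: [0.5365, -0.1578, 0.0181]
ee_rot: [0.697, 0.716, 0.029, 0.013]
ft_force: [0.7, 0.2, -0.8]
grip_width: 0.512
```

Emit:
apply_moves:
  commands:
    - [0, 0, 0.0015, 0, 1]
    - [0, 0, 0, 0, 1]

```text
clock: 16.43
position: [0.5372, -0.158, 0.018]
ee_rot: [0.697, 0.716, 0.029, 0.014]
ft_force: [0.5, 1.0, -1.3]
grip_width: 0.511
```

z stalls at 0.018, as predicted for contact. I'll slide the ~2 mm drift in x back, then release.

Emit:
apply_moves:
  commands:
    - [0, -0.003, -0.001, 0, 1]
    - [0, -0.001, 0, 0, 1]
    - [0, 0, 0, 0, 1]

```text
clock: 16.68
position: [0.533, -0.1582, 0.0188]
ee_rot: [0.697, 0.716, 0.03, 0.014]
ft_force: [0.0, 0.4, -1.0]
grip_width: 0.507
```

```bash
python3 -c "
from h import *
plan(.535,-.1574,.018,1.5,step=.028,dt=6,g=1)"
```

```text
pos [ 0.533  -0.1582  0.0188] yaw 1.51 t 16.68 w 0.507 F [ 0.   0.4 -1. ] n 1
[[0.0007, 0.002, 0.0008, 0.01, 1]]
```

Emit:
apply_moves:
  commands:
    - [0.0005, 0.0012, 0.0005, 0, 1]
    - [0, 0, 0.0005, 0, 1]
    - [0, 0, 0, 0, 1]

```text
clock: 16.93
position: [0.5344, -0.1574, 0.0178]
ee_rot: [0.697, 0.716, 0.03, 0.014]
ft_force: [-2.3, -0.4, 3.3]
grip_width: 0.508
```

Emit:
apply_moves:
  commands:
    - [0, 0, 0, 0, -0.05]
    - [0, 0, 0, 0, -0.15]
    - [0, 0, 0, 0, -0.4]
    - [0, 0, 0, 0, -0.7]
    - [0, 0, 0, 0, -0.7]

```text
clock: 17.35
position: [0.5344, -0.1574, 0.0174]
ee_rot: [0.697, 0.716, 0.03, 0.014]
ft_force: [0.2, -0.3, -0.0]
grip_width: 0.846
```

Emit:
apply_moves:
  commands:
    - [0, 0, 0, 0, -0.7]
    - [0, 0, -0.01, 0, -0.7]
    - [0, 0, -0.02, 0, -0.7]
    - [0, 0, -0.03, 0, -0.7]
    - [0, 0, -0.03, 0, -0.7]

```text
clock: 17.77
position: [0.5246, -0.1588, 0.1057]
ee_rot: [0.697, 0.716, 0.025, 0.01]
ft_force: [0.5, -0.3, 1.2]
grip_width: 0.852
```

Emit:
apply_moves:
  commands:
    - [0, 0, -0.035, 0, -0.7]
    - [0, 0, -0.035, 0, -0.7]
    - [0, 0, -0.035, 0, -0.7]
    - [0, 0, -0.02, 0, -0.7]
    - [0, 0, 0, 0, -0.7]

```text
clock: 18.18
position: [0.5175, -0.1645, 0.2456]
ee_rot: [0.699, 0.715, 0.028, 0.013]
ft_force: [0.9, 0.2, -0.3]
grip_width: 0.847
```

```bash
python3 -c "
from h import *
plan(.538,-.345,.23,91.5,step=.028,dt=6,g=-0.7)
o=manip.get_obs();print(R.from_quat(o['ee_rot']).as_matrix().round(3)[:,2],o['joint_pos'].round(2))"
```

```text
pos [ 0.5175 -0.1645  0.2456] yaw 1.25 t 18.18 w 0.847 F [ 0.9  0.2 -0.3] n 16
[[-0.0113, 0.001, 0.001, -5.64, -0.7], [-0.0114, -0.0001, 0.001, -5.64, -0.7], [-0.0113, -0.0012, 0.001, -5.64, -0.7], [-0.0111, -0.0023, 0.001, -5.64, -0.7], [-0.0108, -0.0034, 0.001, -5.64, -0.7]]
[[-0.0105, -0.0044, 0.001, -5.64, -0.7], [-0.01, -0.0054, 0.001, -5.64, -0.7], [-0.0094, -0.0064, 0.001, -5.64, -0.7], [-0.0087, -0.0073, 0.001, -5.64, -0.7], [-0.008, -0.0081, 0.001, -5.64, -0.7]]
[[-0.0071, -0.0088, 0.001, -5.64, -0.7], [-0.0062, -0.0095, 0.001, -5.64, -0.7], [-0.0052, -0.0101, 0.001, -5.64, -0.7], [-0.0042, -0.0105, 0.001, -5.64, -0.7], [-0.0032, -0.0109, 0.001, -5.64, -0.7]]
[[-0.0021, -0.0112, 0.001, -5.64, -0.7]]
[ 0.058  0.022 -0.998] [-0.39  0.11  0.69  1.73 -0.11  1.28  0.35]
```

```bash
python3 - <<'E'
from h import *
plan(.54,-.347,.235,-88.5,step=.028,dt=6.2,g=-0.7)
r=np.array([[np.cos(a:=np.radians(1.47)),-np.sin(a)],[np.sin(a),np.cos(a)]])
def st(C): return (C[...,:2]-[.53466,-.2496])@r*1000
for n in('top','scene'):
    D=np.load('/tmp/%s.npz'%n); C=cloud(n,D['d']); L=st(C); z=C[...,2]
    for nm,b,zl,zh in(('griptop',(-30,30,-130,-85),.149,.158),('stub',(-30,30,-130,-85),.159,.17),('trig',(-20,20,-92,-50),.128,.142)):
        m=(L[...,0]>b[0])&(L[...,0]<b[1])&(L[...,1]>b[2])&(L[...,1]<b[3])&(z>zl)&(z<zh)
        if m.sum(): print(n,nm,m.sum(),L[m].mean(0).round(1),np.percentile(L[m],[2,98],axis=0).round(1).tolist())
p,d=save('scene','scene6.png'); C=cloud('scene',d); L=st(C)-[0,90]; z=C[...,2]
for nm,zl,zh in(('block',.038,.049),('fence',.052,.06)):
    m=(abs(L[...,0])<40)&(abs(L[...,1])<50)&(z>zl)&(z<zh); print(nm,m.sum(),np.percentile(L[m],[2,98],axis=0).round(1).tolist(),z[m].mean())
cv2.imwrite('pics/c6.png',cv2.resize(p[130:280,170:350],None,fx=4,fy=4,interpolation=3)[:,:,::-1])
E
```

```text
pos [ 0.5175 -0.1645  0.2456] yaw 1.25 t 18.18 w 0.847 F [ 0.9  0.2 -0.3] n 15
[[-0.0122, 0.0012, 0.0007, 5.98, -0.7], [-0.012, 0.0025, 0.0007, 5.98, -0.7], [-0.0117, 0.0037, 0.0007, 5.98, -0.7], [-0.0112, 0.0049, 0.0007, 5.98, -0.7], [-0.0107, 0.0061, 0.0007, 5.98, -0.7]]
[[-0.01, 0.0072, 0.0007, 5.98, -0.7], [-0.0092, 0.0082, 0.0007, 5.98, -0.7], [-0.0083, 0.0091, 0.0007, 5.98, -0.7], [-0.0073, 0.0099, 0.0007, 5.98, -0.7], [-0.0062, 0.0106, 0.0007, 5.98, -0.7]]
[[-0.0051, 0.0112, 0.0007, 5.98, -0.7], [-0.0039, 0.0116, 0.0007, 5.98, -0.7], [-0.0026, 0.012, 0.0007, 5.98, -0.7], [-0.0014, 0.0122, 0.0007, 5.98, -0.7], [-0.0001, 0.0123, 0.0007, 5.98, -0.7]]
top griptop 53 [  -0.8 -101.2] [[-9.5, -113.7], [9.6, -93.0]]
top stub 37 [   0.4 -103.7] [[-6.0, -110.2], [6.2, -97.1]]
top trig 19 [ -0.9 -72.7] [[-6.5, -86.2], [5.5, -65.8]]
scene griptop 49 [  7.  -99.1] [[-6.6, -112.7], [15.0, -89.3]]
scene stub 30 [   4.4 -102.4] [[-2.4, -109.6], [11.4, -94.7]]
scene trig 39 [  6.5 -76.2] [[-3.3, -91.8], [13.4, -63.8]]
block 441 [[-18.9, -36.2], [25.8, 46.6]] 0.044929411923509355
fence 108 [[-18.2, -47.5], [26.1, 47.3]] 0.055961689004179
```

View pics/c6.png

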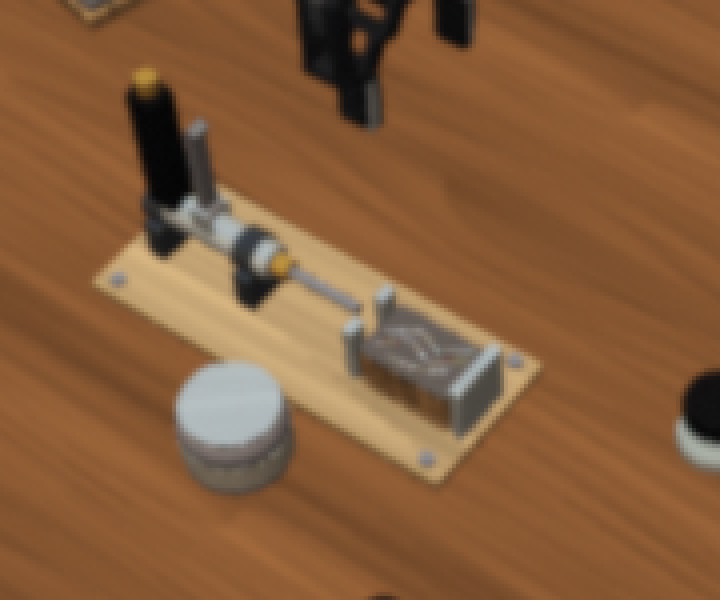

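The block lies flat on the cork between the fences (crop (415,350)), carved face up. Its x span (−18.9 to 25.8) matches the fence's (−18.2 to 26.1), and its top is at z = 0.045. Next the trigger.

Emit:
apply_moves:
  commands:
    - [-0.0122, 0.0012, 0.0007, 6, -0.7]
    - [-0.012, 0.0025, 0.0007, 6, -0.7]
    - [-0.0117, 0.0037, 0.0007, 6, -0.7]
    - [-0.0112, 0.0049, 0.0007, 6, -0.7]
    - [-0.0107, 0.0061, 0.0007, 6, -0.7]

```text
clock: 18.65
position: [0.5235, -0.2238, 0.2371]
ee_rot: [0.864, 0.503, 0.03, 0.003]
ft_force: [0.1, 1.1, -0.0]
grip_width: 0.851
```

Emit:
apply_moves:
  commands:
    - [-0.01, 0.0072, 0.0007, 6, -0.7]
    - [-0.0092, 0.0082, 0.0007, 6, -0.7]
    - [-0.0083, 0.0091, 0.0007, 6, -0.8]
    - [-0.0073, 0.0099, 0.0007, 6, -1]
    - [-0.0062, 0.0106, 0.0007, 6, -1]

```text
clock: 19.07
position: [0.5265, -0.2871, 0.2264]
ee_rot: [0.968, 0.249, 0.026, -0.007]
ft_force: [0.2, -0.8, 0.2]
grip_width: 0.998
```

```bash
python3 -c "
from h import *
plan(.54,-.347,.235,-88.5,step=.028,dt=6.2,g=-1)
o=manip.get_obs();print(R.from_quat(o['ee_rot']).as_matrix().round(3)[:,2],o['joint_pos'].round(2))"
```

```text
pos [ 0.5265 -0.2871  0.2264] yaw -61.17 t 19.07 w 0.998 F [ 0.2 -0.8  0.2] n 5
[[-0.0034, 0.0118, -0.0017, 5.47, -1], [-0.0023, 0.0121, -0.0017, 5.47, -1], [-0.0011, 0.0122, -0.0017, 5.47, -1], [0.0001, 0.0123, -0.0017, 5.47, -1], [0.0012, 0.0122, -0.0017, 5.47, -1]]
[ 0.046  0.027 -0.999] [-0.25  0.34  0.88  1.6  -0.32  1.31 -0.39]
```

Emit:
apply_moves:
  commands:
    - [-0.0034, 0.0118, -0.002, 5.4, -1]
    - [-0.0023, 0.0121, -0.002, 5.4, -1]
    - [-0.0011, 0.0122, -0.002, 5, -1]
    - [0, 0.01, -0.002, 4, -1]
    - [0, 0.006, 0, 2, -1]

```text
clock: 19.48
position: [0.5336, -0.3418, 0.2271]
ee_rot: [0.999, 0.047, 0.019, -0.014]
ft_force: [-0.6, -0.0, 0.5]
grip_width: 1.002
```

Emit:
apply_moves:
  commands:
    - [0, 0.002, 0, 1, -1]
    - [0, 0, 0, 0, -1]
    - [0, 0, 0, 0, -1]

```text
clock: 19.73
position: [0.5318, -0.3449, 0.2239]
ee_rot: [0.999, 0.036, 0.016, -0.014]
ft_force: [0.3, 0.3, 0.6]
grip_width: 1.001
```

```bash
python3 -c "
from h import *
plan(.54,-.347,.20,-88.5,step=.028,dt=6.2,g=-1)
o=manip.get_obs();print(R.from_quat(o['ee_rot']).as_matrix().round(3)[:,2],o['joint_pos'].round(2))"
```

```text
pos [ 0.5318 -0.3449  0.2239] yaw -85.86 t 19.73 w 1.001 F [0.3 0.3 0.6] n 1
[[0.008, 0.0027, 0.0239, 2.64, -1]]
[ 0.031  0.029 -0.999] [-0.16  0.48  0.95  1.5  -0.43  1.37 -0.68]
```

Emit:
apply_moves:
  commands:
    - [0.003, 0.003, 0.01, 1, -1]
    - [0.002, 0.002, 0.015, 1, -1]
    - [0.001, 0, 0.01, 0.6, -1]
    - [0, 0, 0, 0, -1]
    - [0, 0, 0, 0, -1]

```text
clock: 20.15
position: [0.5398, -0.3463, 0.1834]
ee_rot: [1.0, 0.013, 0.015, -0.016]
ft_force: [-0.8, 0.1, 0.4]
grip_width: 1.003
```

```bash
python3 - <<'E'
from h import *
plan(.54,-.347,.102,-88.5,step=.014,dt=6.2,g=-1)
o=manip.get_obs();print(R.from_quat(o['ee_rot']).as_matrix().round(3)[:,2],o['joint_pos'].round(2))
s,d=save('scene','scene7.png'); t,_=save('top','top7.png')
cv2.imwrite('pics/c7.png',np.hstack([cv2.resize(s[80:260,150:330],(400,400),interpolation=3),cv2.resize(t[180:300,420:540],(400,400),interpolation=3)])[:,:,::-1])
E
```

```text
pos [ 0.5398 -0.3463  0.1834] yaw -88.48 t 20.15 w 1.003 F [-0.8  0.1  0.4] n 6
[[0.0, 0.0001, 0.0136, 0.0, -1], [0.0, 0.0001, 0.0136, 0.0, -1], [0.0, 0.0001, 0.0136, 0.0, -1], [0.0, 0.0001, 0.0136, 0.0, -1], [0.0, 0.0001, 0.0136, 0.0, -1]]
[[0.0, 0.0001, 0.0136, 0.0, -1]]
[ 0.03   0.032 -0.999] [-0.14  0.53  0.93  1.53 -0.48  1.31 -0.7 ]
```

View pics/c7.png

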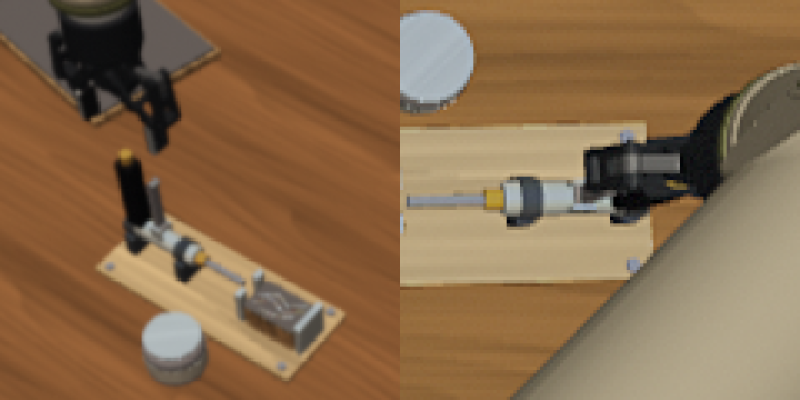

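The open fingers straddle the grip (scene crop, stub at (125,155)), consistent with the computed position. Descending in two stages.

Emit:
apply_moves:
  commands:
    - [-0.0003, 0.0005, 0.01, 0, -1]
    - [-0.0005, 0.0005, 0.014, 0, -1]
    - [-0.0003, 0.0003, 0.01, 0, -1]
    - [0, 0, 0, 0, -1]
    - [0, 0, 0, 0, -1]

```text
clock: 20.67
position: [0.5401, -0.3468, 0.1472]
ee_rot: [1.0, 0.013, 0.016, -0.015]
ft_force: [0.3, -0.8, -0.5]
grip_width: 1.002
```

```bash
python3 - <<'E'
from h import *
plan(.54,-.347,.102,-88.5,step=.014,dt=6.2,g=-1)
o=manip.get_obs();print(R.from_quat(o['ee_rot']).as_matrix().round(3)[:,2],o['joint_pos'].round(2))
E
```

```text
pos [ 0.5401 -0.3468  0.1472] yaw -88.43 t 20.67 w 1.002 F [ 0.3 -0.8 -0.5] n 4
[[-0.0, 0.0001, 0.0113, 0.02, -1], [-0.0, 0.0001, 0.0113, 0.02, -1], [-0.0, 0.0001, 0.0113, 0.02, -1], [-0.0, 0.0001, 0.0113, 0.02, -1]]
[ 0.032  0.031 -0.999] [-0.13  0.56  0.91  1.57 -0.5   1.24 -0.67]
```

Emit:
apply_moves:
  commands:
    - [-0.0003, 0.0005, 0.01, 0, -1]
    - [-0.0005, 0.0005, 0.014, 0, -1]
    - [-0.0003, 0.0003, 0.012, 0, -1]
    - [-0.0003, 0, 0.006, 0, -1]
    - [0, 0, 0, 0, -1]

```text
clock: 21.08
position: [0.5399, -0.3468, 0.1005]
ee_rot: [1.0, 0.013, 0.016, -0.015]
ft_force: [-0.9, -0.7, 0.8]
grip_width: 0.998
```

Emit:
apply_moves:
  commands:
    - [0, 0, 0, 0, -1]
    - [0, 0, 0, 0, -1]
  squeeze: 30

```text
clock: 21.25
position: [0.5396, -0.3467, 0.0997]
ee_rot: [1.0, 0.013, 0.015, -0.016]
ft_force: [0.4, 0.4, 0.5]
grip_width: 0.998
```

```bash
python3 - <<'E'
from h import *
plan(.54,-.347,.102,-88.5,step=.014,dt=6.2,g=-1)
K,t,r=cam('scene')
s,d=save('scene','scene8.png')
cv2.imwrite('pics/c8.png',cv2.resize(s[130:230,170:290],(720,600),interpolation=3)[:,:,::-1])
E
```

```text
pos [ 0.5396 -0.3467  0.0997] yaw -88.44 t 21.25 w 0.998 F [0.4 0.4 0.5] n 1
[[0.0004, 0.0003, -0.0023, 0.06, -1]]
```

View pics/c8.png

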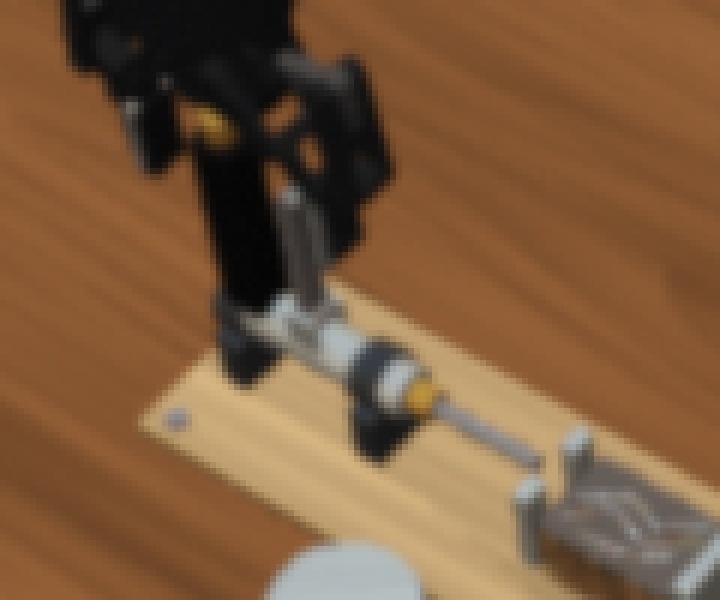

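Grip and trigger both stand between the open fingers with a gap on each side (grip (235,220), trigger (305,245)). Squeezing.

Emit:
apply_moves:
  commands:
    - [0, 0, 0, 0, -0.3]
    - [0, 0, 0, 0, 0]
    - [0, 0, 0, 0, 0.3]
    - [0, 0, 0, 0, 1]
    - [0, 0, 0, 0, 1]
  squeeze: 30

```text
clock: 21.72
position: [0.541, -0.3464, 0.1026]
ee_rot: [1.0, 0.014, 0.017, -0.016]
ft_force: [3.2, -10.6, -9.7]
grip_width: 0.423
```

Emit:
apply_moves:
  commands:
    - [0, 0, 0, 0, 1]
    - [0, 0, 0, 0, 1]
    - [0, 0, 0, 0, 1]

```text
clock: 21.97
position: [0.541, -0.3466, 0.1025]
ee_rot: [1.0, 0.014, 0.017, -0.016]
ft_force: [1.4, -1.3, -1.5]
grip_width: 0.422
```

Emit:
apply_moves:
  commands:
    - [0, 0, 0, 0, 1]
    - [0, 0, 0, 0, 1]
    - [0, 0, 0, 0, 1]
    - [0, 0, 0, 0, 1]
    - [0, 0, 0, 0, 1]
  squeeze: 50

```text
clock: 22.38
position: [0.541, -0.3468, 0.1026]
ee_rot: [1.0, 0.014, 0.017, -0.015]
ft_force: [1.7, -0.7, -1.8]
grip_width: 0.414
```

```bash
python3 - <<'E'
from h import *
plan(.54,-.347,.102,-88.5,step=.014,dt=6.2,g=1)
s,d=save('scene','scene9.png')
cv2.imwrite('pics/c9.png',cv2.resize(s[130:230,170:290],(720,600),interpolation=3)[:,:,::-1])
E
```

```text
pos [ 0.541  -0.3468  0.1026] yaw -88.41 t 22.38 w 0.414 F [ 1.7 -0.7 -1.8] n 1
[[-0.001, 0.0002, 0.0006, 0.09, 1]]
```

View pics/c9.png

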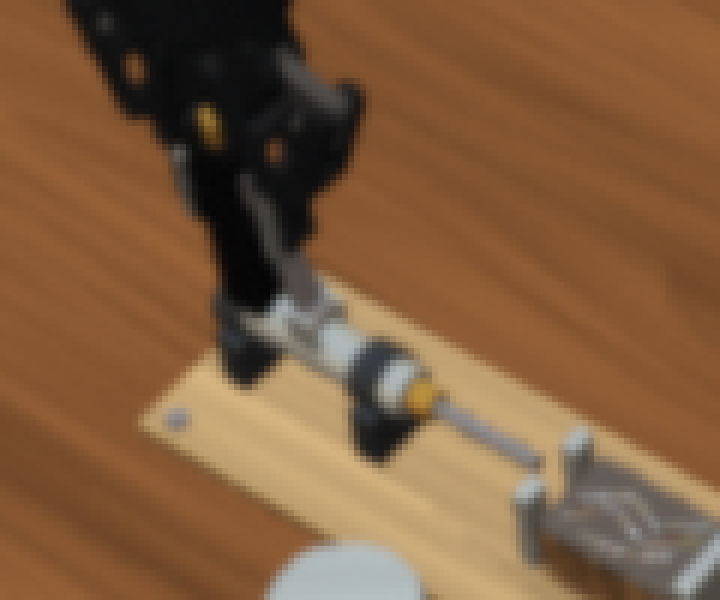

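The trigger leans fully towards the grip (top at (245,180)). The width barely changed from 30 to 50 N (35.9 → 35.2 mm), so it is on its stop. Completing the second, then releasing.

Emit:
apply_moves:
  commands:
    - [0, 0, 0, 0, 1]
    - [0, 0, 0, 0, 1]
    - [0, 0, 0, 0, 1]
    - [0, 0, 0, 0, 1]

```text
clock: 22.77
position: [0.541, -0.3468, 0.1026]
ee_rot: [1.0, 0.014, 0.017, -0.015]
ft_force: [0.2, -0.0, -1.1]
grip_width: 0.412
```

Emit:
apply_moves:
  commands:
    - [0, 0, 0, 0, 0]
    - [0, 0, 0, 0, -0.5]
    - [0, 0, 0, 0, -1]
    - [0, 0, 0, 0, -1]
    - [0, 0, 0, 0, -1]

```text
clock: 23.18
position: [0.5415, -0.3417, 0.1015]
ee_rot: [1.0, 0.015, 0.016, -0.02]
ft_force: [1.2, 0.3, 0.3]
grip_width: 0.996
```

Emit:
apply_moves:
  commands:
    - [0, 0, 0, 0, -1]
    - [0, 0, 0, 0, -1]
    - [0, 0, 0, 0, -1]

```text
clock: 23.43
position: [0.5416, -0.3426, 0.1022]
ee_rot: [1.0, 0.015, 0.017, -0.019]
ft_force: [0.5, 0.4, -0.3]
grip_width: 1.002
```

Emit:
apply_moves:
  commands:
    - [0, 0, -0.01, 0, -1]
    - [0, 0, -0.02, 0, -1]
    - [0, 0, -0.02, 0, -1]
    - [0, 0, -0.025, 0, -1]
    - [0, 0, -0.025, 0, -1]

```text
clock: 23.85
position: [0.5357, -0.3454, 0.2029]
ee_rot: [1.0, 0.014, 0.013, -0.02]
ft_force: [0.8, -0.3, 0.3]
grip_width: 1.001
```

Emit:
apply_moves:
  commands:
    - [0, 0, -0.025, 0, -1]
    - [0, 0, -0.015, 0, -1]
    - [0, 0, 0, 0, -1]

```text
clock: 24.1
position: [0.5348, -0.3496, 0.2528]
ee_rot: [1.0, 0.014, 0.016, -0.018]
ft_force: [0.5, -0.5, 1.1]
grip_width: 1.002
```

```bash
python3 - <<'E'
from h import *
plan(.54,-.347,.25,-88.5,step=.014,dt=6.2)
s,d=save('scene','sceneA.png')
for t,uv in(('bottle',None),('jar',None),('tin',None),('brayer',None),('square_block',None),('round_block',None)):
    print(t,[np.round(x['xy']) for x in nets.place_of('scene',t)[:1]])
a=np.load('/tmp/scene.npz')['p'].astype(int)
print('changed px',[(n,(abs(a-s)[y:y+50,x:x+50].max(-1)>40).sum()) for n,x,y in(('bottle',245,280),('tin',207,215),('jar',325,212),('brayer',385,335),('sq/rd',410,285))])
C=cloud('scene',d); r=np.array([[np.cos(k:=np.radians(1.47)),-np.sin(k)],[np.sin(k),np.cos(k)]])
L=(C[...,:2]-[.53466,-.2496])@r*1000-[0,90]; z=C[...,2]
m=(abs(L[...,0])<40)&(abs(L[...,1])<50)&(z>.038)&(z<.049); print('block',np.percentile(L[m],[2,98],axis=0).round(1).tolist(),z[m].mean())
L+=[0,90]; m=(abs(L[...,0])<20)&(L[...,1]>-92)&(L[...,1]<-50)&(z>.128)&(z<.142); print('trig',L[m].mean(0))
cv2.imwrite('pics/cA.png',cv2.resize(s[130:380,170:470],(720,600),interpolation=3)[:,:,::-1])
E
```

```text
pos [ 0.5348 -0.3496  0.2528] yaw -88.41 t 24.1 w 1.002 F [ 0.5 -0.5  1.1] n 1
[[0.0053, -0.0024, 0.0028, 0.09, -1]]
bottle [array([270., 318.])]
jar [array([346., 236.])]
tin [array([233., 242.])]
brayer [array([409., 360.])]
square_block [array([423., 309.])]
round_block [array([447., 311.])]
changed px [('bottle', np.int64(0)), ('tin', np.int64(0)), ('jar', np.int64(0)), ('brayer', np.int64(0)), ('sq/rd', np.int64(9))]
block [[-18.5, -36.8], [26.2, 46.9]] 0.044715312676302625
trig [  5.80857069 -77.45969177]
```

View pics/cA.png

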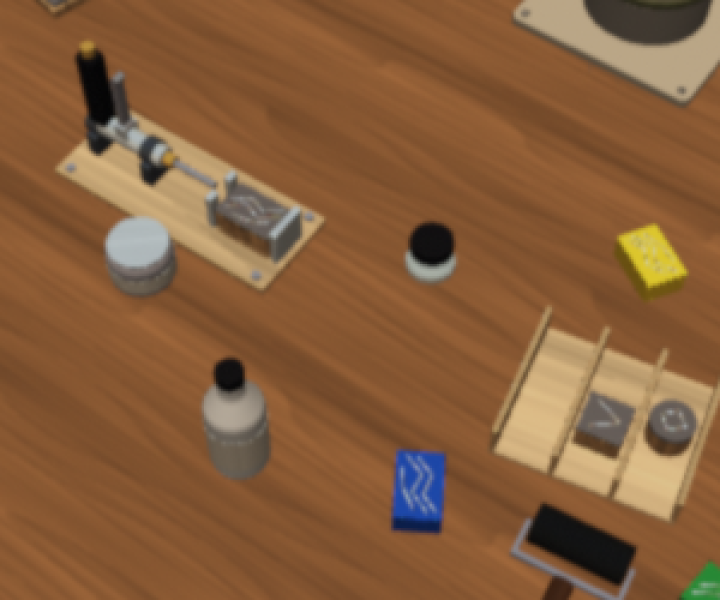

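The trigger stands upright again, the block is still on the bed, and everything else is unchanged.

```bash
python3 -c "
from h import *
print(workorder.hand_in())"
```

```text
the job is handed in; nothing more can be done
None
```

The oblong block is lying on the cork bed, carved face up and released. The trigger was squeezed, held and let go after that, and the job is handed in at about 24 s of the 67 s allowed.

- **Placing:** I gripped the block by its ends in the tray and set it down on free bench. I then gripped it again by its sides and lowered it between the fences until I felt light contact. While it touched the cork I slid it about 2 mm to centre it.
- **Trigger:** I pinched grip and trigger together. The width was about 35 mm against the 34 mm expected and hardly changed from 30 N to 50 N, so I took it to be on its stop; the picture showed it leaning fully in. It was held for about 1.1 s and stands upright again in the last picture.
- **Last checks:**
  - The block is flat, with its top at 45 mm, and its sides line up with the fence to about 0.5 mm.
  - Bottle, jar, tin and ink roller show no changed pixels. The area round the other two blocks shows nine changed pixels, but the networks place both within 3 pixels of where they were.
- **What disagreed or is less sure:**
  - The two cameras differed by about 3 mm, so I aligned the block to the fence within one camera's view.
  - The tool drifted up to about 3.5° off vertical, which did no visible harm.
  - After release, I checked the block's lengthwise position only by eye in the picture; while it was held just above the bed it measured centred to within about 1 mm.

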